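Close the loose screw cap of the tall specimen jar

TASK

The tall jar in the aluminium block on the microscope bench has been left with its screw cap loose. Screw the cap down, clockwise seen from above, until it is fully home; it needs about one whole turn, so let go and take a fresh grip between part turns. Leave the two short jars standing in the block as they are.

Things in the scene. Friction and masses are not known exactly. Their poses are not given: they have to be found in the camera images.
- cap (a joint): the turn of the tall jar's screw cap, in rad: grows clockwise seen from above, starts between 0 and 0.8 (loose), 6.3 is fully home, where a hard stop ends the thread. The thread lowers the cap 6 mm per whole turn; turning it takes about 0.06 N m, and it stays where it is left. The jar itself is a tight fit in the fixed block and neither turns nor lifts; the cap cannot come off
- cap_grip (a point): centre (half-way up, on the upright axis) of the tall jar's round, ribbed grey cap with a thin dark bar across its top, 44 mm in diameter and 24 mm high, turning and sinking with it; the cap's top is 12 mm above this point and lies about 114 to 120 mm above the table. The tall amber jar (46 mm in diameter) stands in one of the three holes, in any of them, of an aluminium block 90 x 250 x 35 mm fixed to the table; the holes lie in a row along its length, 78 mm apart
- short_a_mid (a point): middle (half-way up) of a loose short amber jar with a flat grey cap, 46 mm in diameter, 64 mm high, standing in another hole of the same block; its top is about 71 mm above the table. To be left alone
- short_b_mid (a point): middle (half-way up) of a loose short amber jar with a grey stopper that has a small round knob, 46 mm in diameter, 65 mm high, standing in the remaining hole; its top is about 73 mm above the table. To be left alone
Mind the look-alikes: they are no part of the job. What is shaped like the part that bears short_b_mid but yellow is not meant.

How it is judged:
At the end, for the whole second after the job is handed in: The tall jar's cap is screwed home to within 0.35 rad (20 degrees) of its stop and at rest; both short jars stand upright (within 0.17 rad) and within 15 mm of where they were (value of joint cap above 5.95 rad and velocity of joint cap between -0.1 and 0.1 rad/s and angle between each of short_a_mid, short_b_mid's own z axis and vertical below 0.17 rad and distance of each of short_a_mid, short_b_mid from where it was at the start of the episode below 0.015 m); the robot touches nothing.
It fails at once if a short jar is pulled or knocked out of its place in the block (over 30 mm) (distance of any of short_a_mid, short_b_mid from where it was at the start of the episode above 0.03 m).
It also fails if it takes over 54 s, if anything falls off the work surface, if the arm or the gripper's body presses on something with over 40 N, if the wrist force passes 120 N, or if a joint passes its speed limit or range.

ROBOT

A 7-joint arm with a two-finger parallel gripper is mounted at the origin on the work surface. World frame = base frame: x ahead of the robot, y to its left, z up, the work surface at z = 0. Lengths are in m, angles in rad, forces in N, time in s.
With the tool pointing down it reaches from about 0.4 to 0.875 m from the base axis. Payload 19.3 kg.
Tool frame: the origin (TCP) lies between the finger pads; the fingertips stand ahead of it and the grasp point (between the pads) lies 8 mm behind it (bot.tip_extent is the x of the fingertips in the tool frame, in m); x points along the fingers, y is the direction in which the jaws open and shut, and the axes are right-handed (so a half turn about x gives the same grasp; the last joint's range is limited). The gripper opens to 85 mm and grips with 20 to 120 N. Pads are 22 mm wide; open, the fingers measure 114 mm over their backs; the gripper's body (76 mm by 85 mm) begins 54 mm behind the grasp point. The pads swing forward as they close: fully open they stand 13 mm farther back than shut.
Start: joints at [1.247, 0.521, -0.036, 1.599, 0.021, 1.021, -0.113], TCP at [0.157, -0.605, 0.219] pointing down, gripper open.
Joint ranges: [-2.91, 2.91], [-0.3, 2.13], [-1.5, 1.42], [0.17, 2.43], [-1.26, 4.41], [0.16, 1.93], [-2.52, 2.52]. Speed limits (rad/s): [1.89, 1.89, 2.39, 2.39, 3.01, 3.01, 3.01].

INTERFACE

Orientations are given as [roll, pitch, yaw] about the fixed x, y, z axes, in that order (R = Rz(yaw) Ry(pitch) Rx(roll)).
In Python, from workcell import observe, grab_frame, camera_info, bot, nets gives the robot as it stands.
- The arm moves only by the tool jog_arm, never from a script. Its argument "commands" is a list of rows, each a list of 6 numbers: the shift along the tool's x, y, z in mm, then the turn, a rotation vector about the tool's x, y, z in rad. A call has 1 to 20 rows; each row shifts and turns the pose as measured when the row begins, along the tool's axes as they then stand; what a row does not reach is not made up. A row lasts 1/10 s, in which the tool goes at most 50 mm and 8.59 degrees, less where a joint would pass 70% of its speed; a pose out of reach is approached as far as the arm can. A call is refused whole if a number of a shift passes 50 or a number of a turn 0.15, either way. A call with a gripper value outside its range is refused whole. "gripper" is the closure in counts, from 0 (fully open) to 255 (shut), set as the call begins (left out, the last holds). The fingers move at their own pace and stop on an object; "newtons" is the grip in N (left out, the last holds). Time passes only in rows, so rows that do not move let the fingers close. It gives the time, the measured TCP pose, the force and the opening at its end, in the units of the state.
- observe(): the state, without advancing time (a new reading comes with each control period).
- grab_frame(name): name is "scene" or "side" or "wrist"; returns the picture (384x512x3 uint8, red, green, blue); there is no depth.
- camera_info(name): a dict with "fov_y" (degrees; the focal length in pixels is half the picture's height over the tangent of half this angle, whatever the lens; pixels are square), "cx", "cy" (the principal point, pixels), "R" (3x3) and "t" (3): a world point X has camera coordinates R X + t; the wrist camera has in their place "tool_from_camera" (4x4, takes a point from camera to tool coordinates, whose origin is the TCP and whose axes are the tool frame's). Camera axes: x right, y down, z forward; pixel columns grow to the right and rows downward; lengths in m; the calibration is good to about 2 mm. A picture is of the moment at which its call begins: read the wrist's pose just before it. camera_info takes no time and is no camera call.
- bot.job_done(): hands the job in, once; it reports no verdict.
Trained networks look in the newest picture that a camera, given by its name, has taken for a name from the list of things; names that differ only in an ending like _2 or _b are one class to them, and where a whole thing is asked for, a point or a joint stands for the part that bears it (a point fixed in the world has none). Each returns a list of dicts, best first, with "p" (0 to 1); they miss things now and then, are a little off and sometimes report something else, mostly with a low value. They report only what shows in the picture. A call takes as long as a camera call. They do not tell look-alikes from the thing itself.
- nets.find_in(camera, name): "rect" ([left, top, right, bottom] in pixels, round what is visible of it).
- nets.silhouettes(camera, name): "mask" (384x512 bool, what is visible of it) and "rect" ([left, top, right, bottom] in pixels, round what is visible of it).
- nets.pinpoint(camera, name): "location" ([column, row] in pixels: a listed point, or the origin of a listed thing).
The state is a dict: "clock": time; "qpos": joint angles; "qd": joint speeds; "joint_efforts": joint torques, N m; "position": TCP position; "tool_rot": TCP orientation; "force": force on the tool from outside, world axes, zero at the start; "moment": the same for the moment, N m; "grip_width": finger opening in m.
Only numpy, scipy, OpenCV 4.12 (cv2) and the standard library are available. Lean on these libraries where they do the work, as an engineer would, in place of code of your own. Each camera call takes 0.05 s, during which the arm holds its last target.

## Working session

There is one attempt and no reset: what is moved stays moved. The work goes in short steps, Python scripts to look and compute and a tool call to move; the robot and the scene stay as the last step left them, time stands still between calls to the robot, and variables do not carry over. Pictures are saved under pics/ and viewed, and the job is handed in when it is done.

Besides the shell and the picture viewer there is one more tool, called after ">>>" by a JSON object that holds its "name" and its "arguments", one argument or row to a line. jog_arm: Moves the arm, as the interface text tells. Its arguments: {"type":"object","properties":{"commands":{"type":"array","items":{"type":"array","items":{"type":"number"}}},"gripper":{"type":"number"},"newtons":{"type":"number"}},"required":["commands"]}

```bash
mkdir -p pics; python3 - <<'E'
from workcell import *
import cv2,numpy as np
s=observe();print({k:np.round(v,3).tolist() for k,v in s.items()}, bot.tip_extent)
for n in("scene","side","wrist"):
    f=grab_frame(n);cv2.imwrite(f"pics/a_{n}.png",f[:,:,::-1])
    for nm in("cap_grip","short_a_mid","short_b_mid"):
        print(n,nm,[(np.round(d["location"],1).tolist(),round(d["p"],2)) for d in nets.pinpoint(n,nm)][:3])
    print({k:np.round(v,4).tolist() for k,v in camera_info(n).items()})
E
```

```text
{'clock': 0.0, 'qpos': [1.247, 0.522, -0.036, 1.6, 0.021, 1.021, -0.113], 'qd': [0.001, 0.001, -0.001, -0.0, 0.0, -0.002, -0.002], 'joint_efforts': [-0.0, -92.713, 1.98, -36.994, 0.018, 0.008, -0.0], 'position': [0.157, -0.605, 0.218], 'tool_rot': [-1.515, 1.57, 1.88], 'force': [0.028, 0.789, 0.489], 'moment': [-0.003, -0.029, 0.033], 'grip_width': 0.086} 0.011
scene cap_grip [([262.1, 145.5], 0.67)]
scene short_a_mid [([300.1, 172.5], 0.85), ([262.5, 145.2], 0.65)]
scene short_b_mid [([171.8, 148.8], 0.89), ([221.0, 166.0], 0.66)]
{'fov_y': 42.2067, 'cx': 245.8882, 'cy': 183.4925, 'R': [[-0.3849, 0.9229, 0.0045], [0.7972, 0.335, -0.5022], [-0.465, -0.1897, -0.8647]], 't': [0.1915, -0.4412, 1.2731]}
side cap_grip [([224.0, 182.3], 0.66)]
side short_a_mid [([211.5, 175.1], 0.68)]
side short_b_mid [([245.8, 238.7], 0.94), ([261.2, 305.1], 0.71)]
{'fov_y': 52.5457, 'cx': 251.6093, 'cy': 181.3112, 'R': [[0.9819, -0.1885, -0.0175], [-0.1517, -0.7279, -0.6686], [0.1133, 0.6592, -0.7434]], 't': [-0.544, 0.1781, 0.6238]}
wrist cap_grip []
wrist short_a_mid []
wrist short_b_mid []
{'fov_y': 65.4131, 'cx': 257.9869, 'cy': 194.4664, 'tool_from_camera': [[-0.0008, -0.2909, 0.9568, -0.1557], [1.0, -0.0016, 0.0003, 0.0009], [0.0014, 0.9568, 0.2909, -0.0743], [0.0, 0.0, 0.0, 1.0]]}
```

View pics/a_scene.png

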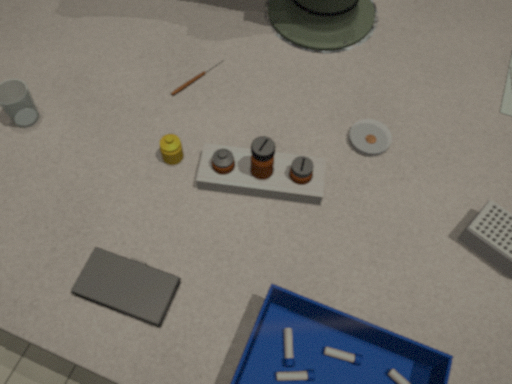

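View pics/a_side.png

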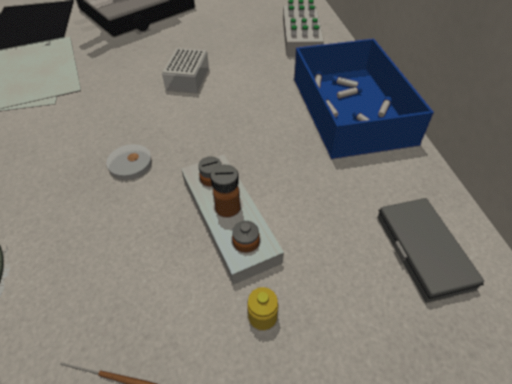

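```bash
cat > h.py <<'E'
from workcell import *
import numpy as np,cv2
def P(n):
    c=camera_info(n);f=192/np.tan(np.radians(c["fov_y"])/2)
    K=np.array([[f,0,c["cx"]],[0,f,c["cy"]],[0,0,1]])
    if "R" in c: return K,np.array(c["R"]),np.array(c["t"])
    return K,np.array(c["tool_from_camera"])
def tri(a,b):
    M=[]
    for n in("scene","side"):
        K,R,t=P(n);M.append(K@np.c_[R,t])
    X=cv2.triangulatePoints(M[0],M[1],np.float64(a).reshape(2,1),np.float64(b).reshape(2,1))[:,0];return X[:3]/X[3]
def onz(n,p,z):
    K,R,t=P(n);d=R.T@np.linalg.inv(K)@np.r_[p,1];o=-R.T@t;return o+d*(z-o[2])/d[2]
E
python3 - <<'E'
from h import *
np.set_printoptions(precision=4,suppress=True)
for n,a,b in[("cap",(262.3,145.4),(224,182.3)),("a",(300.1,172.5),(211.5,175.1)),("b",(221,166),(245.8,238.7))]:
    z={"cap":.105,"a":.039,"b":.04}[n]
    print(n,tri(a,b),onz("scene",a,z),onz("side",b,z))
from scipy.spatial.transform import Rotation as Ro
print(Ro.from_euler("xyz",observe()["tool_rot"]).as_matrix())
E
python3 - <<'E'
import cv2
for n,(x,y) in {"scene":(262,155),"side":(230,200)}.items():
    f=cv2.imread(f"pics/a_{n}.png")[y-50:y+50,x-70:x+70];cv2.imwrite(f"pics/c_{n}.png",cv2.resize(f,None,fx=5,fy=5,interpolation=2))
E
```

```text
cap [0.5157 0.0391 0.1065] [0.513  0.0394 0.105 ] [0.5177 0.0381 0.105 ]
a [0.5018 0.118  0.0408] [0.5013 0.1176 0.039 ] [0.5011 0.1205 0.039 ]
b [ 0.543  -0.0327  0.0348] [ 0.5486 -0.0325  0.04  ] [ 0.5388 -0.0327  0.04  ]
[[-0.      0.251  -0.968 ]
 [ 0.0001 -0.968  -0.251 ]
 [-1.     -0.0001 -0.    ]]
```

```bash
sleep 1
```

```text
(no output)
```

View pics/c_scene.png

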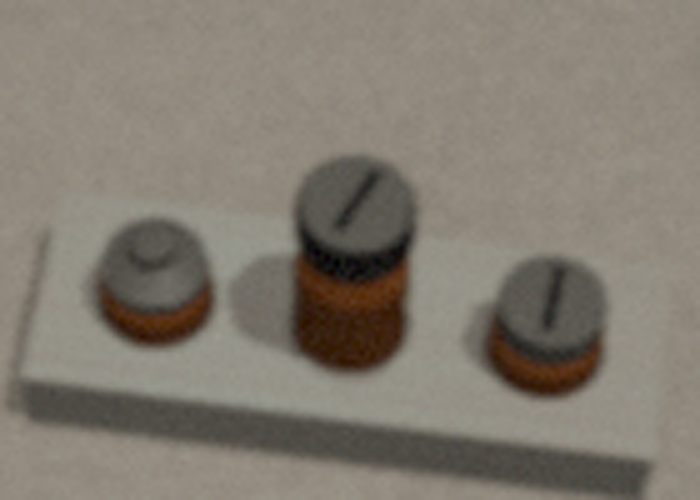

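View pics/c_side.png

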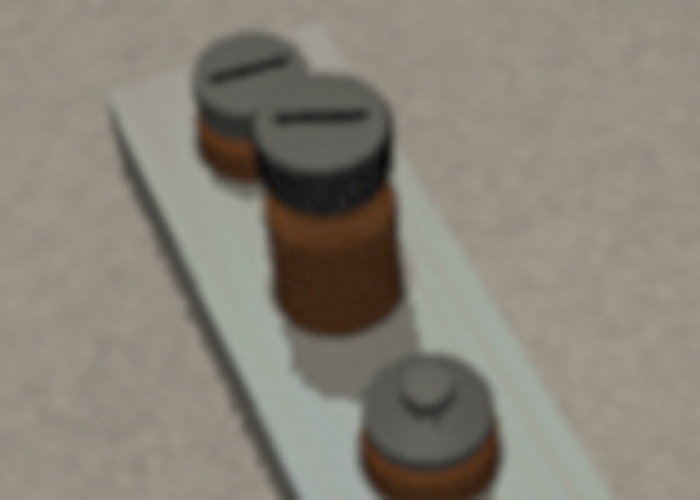

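>>> {"name": "jog_arm", "arguments": {
  "commands": [
    [0,-4,-30,-0.05,0,0],
    [0,-6,-45,-0.08,0,0],
    [0,-6,-45,-0.08,0,0],
    [0,-6,-45,-0.08,0,0],
    [0,-6,-45,-0.08,0,0],
    [0,-6,-45,-0.08,0,0],
    [0,-6,-45,-0.08,0,0],
    [0,-6,-45,-0.08,0,0],
    [0,-6,-45,-0.08,0,0],
    [0,-6,-45,-0.08,0,0],
    [0,-6,-45,-0.08,0,0],
    [0,-6,-45,-0.08,0,0],
    [0,-6,-45,-0.08,0,0],
    [0,-6,-45,-0.08,0,0]
  ],
  "gripper": 0,
  "newtons": 60
}}

```text
clock: 2.0
position: [0.5315, -0.1307, 0.2172]
tool_rot: [0.462, 1.567, -1.305]
force: [0.9, 0.3, 0.9]
grip_width: 0.0854
```

```bash
cat >> h.py <<'E'
from scipy.spatial.transform import Rotation as Ro
np.set_printoptions(precision=4,suppress=True)
def st():
    s=observe();R=Ro.from_euler("xyz",s["tool_rot"]).as_matrix()
    print("t",round(s["clock"],2),"p",np.array(s["position"]),"y",R[:,1],"xz",R[2,0],"q7",round(s["qpos"][6],3),"q",np.array(s["qpos"]),"F",np.array(s["force"]),"M",np.array(s["moment"]),"w",s["grip_width"])
    return np.array(s["position"]),R
def togo(X):
    p,R=st();print("to go mm tool",1000*R.T@(np.array(X)-p))
E
python3 - <<'E'
from h import *
T=tri((263,146),(224.4,174.4));print("top",T,onz("scene",(263,146),.117),onz("side",(224.4,174.4),.117))
togo([.516,.039,.218])
E
```

```text
top [0.5207 0.0439 0.1165] [0.5216 0.0438 0.117 ] [0.5201 0.0441 0.117 ]
t 2.0 p [ 0.5315 -0.1307  0.2172] y [ 0.9808 -0.1948  0.0019] xz -0.9999907770601542 q7 -0.265 q [ 0.4539  0.4257 -0.4333  1.7936  0.2172  0.9673 -0.2652] F [0.9073 0.3447 0.9316] M [-0.0057 -0.0829  0.0149] w 0.08542505664741326
to go mm tool [  -1.5086  -48.2664 -163.4725]
```

>>> {"name": "jog_arm", "arguments": {
  "commands": [
    [0,-10,-38,0,0,0],
    [0,-11,-42,0,0,0],
    [0,-11,-42,0,0,0],
    [0,-9,-35,0,0,0],
    [0,-3,-12,0,0,0],
    [0,0,0,0,0,0]
  ]
}}

```text
clock: 2.6
position: [0.5201, 0.057, 0.2174]
tool_rot: [1.26, 1.567, -0.495]
force: [-0.5, -0.5, -0.2]
grip_width: 0.0852
```

```bash
python3 - <<'E'
from h import *
togo([.521,.0435,.218])
p,R=st()
f=grab_frame("wrist");cv2.imwrite("pics/w1.png",f[:,:,::-1])
r=nets.pinpoint("wrist","cap_grip");print(r)
E
```

```text
t 2.6 p [0.5201 0.057  0.2174] y [ 0.9831 -0.1832  0.0041] xz -0.9999908845384011 q7 -0.626 q [ 0.1543  0.394  -0.4933  1.8524  0.2296  0.9478 -0.6258] F [-0.4948 -0.4731 -0.2454] M [-0.0567 -0.0503  0.0036] w 0.08517874585255225
to go mm tool [-0.5202  3.4096 13.139 ]
t 2.6 p [0.5201 0.057  0.2174] y [ 0.9831 -0.1832  0.0041] xz -0.9999908845384011 q7 -0.626 q [ 0.1543  0.394  -0.4933  1.8524  0.2296  0.9478 -0.6258] F [-0.4948 -0.4731 -0.2454] M [-0.0567 -0.0503  0.0036] w 0.08517874585255225
[{'location': [260.4, 201.0], 'p': 0.86}]
```

View pics/w1.png

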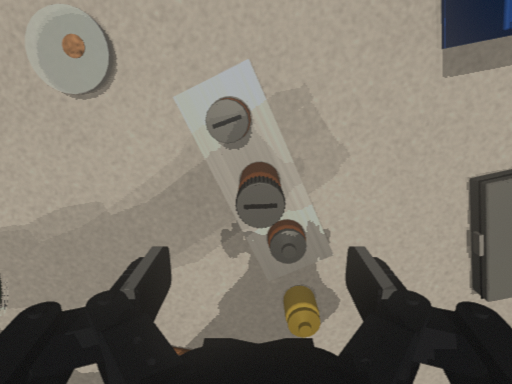

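The wrist view shows the tall cap's top centred at about (261,205) with the dark bar, short jar a at (228,120), short b at (287,245), and the yellow look-alike at (302,310).

```bash
python3 - <<'E'
from h import *
p,R=st()
K,T=P("wrist")
for px,z in [((261,205),.1165),((261,205),.12),((261,205),.114),((260.4,201),.105),((229,121),.071),((287,246),.073)]:
    d=R@T[:3,:3]@np.linalg.inv(K)@np.r_[px,1]; o=p+R@T[:3,3]
    print(px,o+d*(z-o[2])/d[2])
E
```

```text
t 2.7 p [0.5203 0.0548 0.2173] y [ 0.9826 -0.1859  0.004 ] xz -0.9999902088974819 q7 -0.624 q [ 0.1571  0.3941 -0.4919  1.8525  0.2296  0.9479 -0.6244] F [-0.5092 -0.7406  0.3079] M [-0.0792  0.0382 -0.0092] w 0.08528293936495551
(261, 205) [0.5211 0.0394 0.1165]
(261, 205) [0.5212 0.0406 0.12  ]
(261, 205) [0.5209 0.0386 0.114 ]
(260.4, 201) [0.5207 0.0395 0.105 ]
(229, 121) [0.504  0.1155 0.071 ]
(287, 246) [ 0.5383 -0.0281  0.073 ]
```

>>> {"name": "jog_arm", "arguments": {
  "commands": [
    [0,1,6,0,0,0],
    [0,1,6,0,0,0],
    [0,0,0,-0.15,0,0],
    [0,0,0,-0.15,0,0],
    [0,0,0,-0.15,0,0],
    [0,0,0,-0.15,0,0],
    [0,0,0,-0.15,0,0],
    [0,0,0,-0.15,0,0],
    [0,0,0,-0.15,0,0],
    [0,0,0,-0.15,0,0],
    [0,0,0,-0.15,0,0],
    [0,0,0,-0.15,0,0],
    [0,0,0,-0.15,0,0],
    [0,0,0,-0.15,0,0],
    [0,0,0,-0.15,0,0],
    [0,0,0,-0.15,0,0],
    [0,0,0,-0.15,0,0],
    [0,0,0,-0.15,0,0],
    [0,0,0,-0.1,0,0],
    [0,0,0,0,0,0]
  ]
}}

```text
clock: 4.7
position: [0.5207, 0.0041, 0.2152]
tool_rot: [-2.356, 1.558, -1.611]
force: [0.6, -0.2, -0.1]
grip_width: 0.0856
```

```bash
python3 - <<'E'
from h import *
togo([.521,.0425,.11])
E
```

```text
t 4.7 p [0.5207 0.0041 0.2152] y [-0.6777  0.7353 -0.009 ] xz -0.9999192420759966 q7 1.673 q [ 0.6309  0.55   -1.0598  1.8401  0.5552  1.0859  1.6732] F [ 0.6462 -0.2493 -0.1303] M [ 0.0527  0.0041 -0.0113] w 0.0856364365189922
to go mm tool [104.6909  29.0113  27.2101]
```

```bash
cat >> h.py <<'E'
def go(X):
    p,R=st();print("to go mm tool",1000*R.T@(np.array(X)-p))
    # tilt fix: rotate tool x onto -z
    c=np.cross(R[:,0],[0,0,-1]);print("tilt fix tool",R.T@c, "yaw_y",np.arctan2(R[1,1],R[0,1]))
E
python3 -c "
from h import *
go([.521,.0425,.11])"
```

```text
t 4.7 p [0.5207 0.0041 0.2152] y [-0.6777  0.7353 -0.009 ] xz -0.9999192420759966 q7 1.673 q [ 0.6309  0.55   -1.0598  1.8401  0.5552  1.0859  1.6732] F [ 0.6462 -0.2493 -0.1303] M [ 0.0527  0.0041 -0.0113] w 0.0856364365189922
to go mm tool [104.6909  29.0113  27.2101]
tilt fix tool [-0.    -0.009  0.009] yaw_y 2.315478468882138
```

>>> {"name": "jog_arm", "arguments": {
  "commands": [
    [10,14,13,0,0,0],
    [10,12,11,0,0,0],
    [10,2,2,0,0,0],
    [0,0,0,0,0,0],
    [0,0,0,0,0,0]
  ]
}}

```text
clock: 5.2
position: [0.5215, 0.0363, 0.1831]
tool_rot: [-2.382, 1.556, -1.659]
force: [0.6, 0.8, -0.1]
grip_width: 0.0853
```

```bash
python3 -c "
from h import *
go([.521,.0425,.11])"
```

```text
t 5.2 p [0.5215 0.0363 0.1831] y [-0.662   0.7494 -0.0102] xz -0.9998895617870637 q7 1.554 q [ 0.535   0.5888 -1.0197  1.8679  0.5996  1.0331  1.5544] F [ 0.6051  0.8042 -0.1388] M [ 0.0161 -0.0349 -0.0148] w 0.08527774436461913
to go mm tool [73.0335  5.6788  4.5273]
tilt fix tool [ 0.     -0.0108  0.0102] yaw_y 2.2943586563183542
```

>>> {"name": "jog_arm", "arguments": {
  "commands": [
    [10,6,4,-0.1,-0.01,0.01],
    [10,0,0,-0.1,0,0],
    [0,0,0,-0.1,0,0],
    [0,0,0,-0.1,0,0],
    [0,0,0,-0.1,0,0],
    [0,0,0,-0.1,0,0],
    [0,0,0,0,0,0],
    [0,0,0,0,0,0]
  ]
}}

```text
clock: 6.0
position: [0.5223, 0.0359, 0.1648]
tool_rot: [-2.467, 1.567, -1.138]
force: [0.1, -0.1, 0.2]
grip_width: 0.0856
```

```bash
python3 -c "
from h import *
go([.521,.0425,.103])"
```

```text
t 6.0 p [0.5223 0.0359 0.1648] y [-0.971   0.2391 -0.0023] xz -0.9999931529367303 q7 2.062 q [ 0.6063  0.6819 -1.1448  1.8832  0.7206  1.0642  2.0617] F [ 0.108  -0.1323  0.1782] M [ 0.039  -0.0356 -0.0307] w 0.08557075378681243
to go mm tool [61.7801  2.9961  6.3051]
tilt fix tool [ 0.     -0.0029  0.0023] yaw_y 2.9001144327282944
```

>>> {"name": "jog_arm", "arguments": {
  "commands": [
    [8,2,4,0,0,0],
    [8,1,2,0,0,0],
    [0,0,0,0,0,0],
    [0,0,0,0,0,0],
    [0,0,0,0,0,0]
  ]
}}

```text
clock: 6.5
position: [0.5206, 0.0425, 0.1474]
tool_rot: [-2.544, 1.566, -1.222]
force: [0.2, 0.4, -0.1]
grip_width: 0.0854
```

```bash
python3 -c "
from h import *
go([.521,.0425,.103])
p,R=st()
f=grab_frame('wrist');cv2.imwrite('pics/w2.png',f[:,:,::-1])
r=nets.pinpoint('wrist','cap_grip');print(r)
K,T=P('wrist')
for a in r:
  d=R@T[:3,:3]@np.linalg.inv(K)@np.r_[a['location'],1]; o=p+R@T[:3,3]
  print(o+d*(.1075-o[2])/d[2])
"
```

```text
t 6.5 p [0.5206 0.0425 0.1474] y [-0.9693  0.2458 -0.0026] xz -0.999989718475986 q7 2.02 q [ 0.5777  0.7002 -1.1217  1.9012  0.747   1.0347  2.0204] F [ 0.1666  0.4023 -0.0553] M [ 0.0244  0.0551 -0.0134] w 0.08537134634356057
to go mm tool [44.3514 -0.2337  0.2397]
tilt fix tool [ 0.     -0.0037  0.0026] yaw_y 2.8932161379670447
t 6.5 p [0.5206 0.0425 0.1474] y [-0.9693  0.2458 -0.0026] xz -0.999989718475986 q7 2.02 q [ 0.5777  0.7002 -1.1217  1.9012  0.747   1.0347  2.0204] F [ 0.1666  0.4023 -0.0553] M [ 0.0244  0.0551 -0.0134] w 0.08537134634356057
[{'location': [257.7, 216.7], 'p': 0.57}]
[0.5218 0.0428 0.1075]
```

View pics/w2.png

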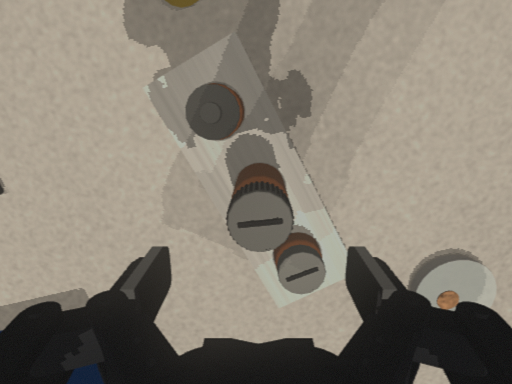

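The cap top is centred at about (260,222), level with the jaw midline (258), and the measured centre agrees to about 1 mm. I'm descending next.

>>> {"name": "jog_arm", "arguments": {
  "commands": [
    [10,0,0,0,0,0],
    [12,0,0,0,0,0],
    [12,0,0,0,0,0],
    [8,0,0,0,0,0],
    [3,0,0,0,0,0],
    [0,0,0,0,0,0],
    [0,0,0,0,0,0]
  ]
}}

```text
clock: 7.3
position: [0.5204, 0.0422, 0.0976]
tool_rot: [-2.775, 1.567, -1.453]
force: [0.6, -0.1, -0.5]
grip_width: 0.085
```

```bash
python3 -c "
from h import *
go([.521,.0425,.103])"
```

```text
t 7.3 p [0.5204 0.0422 0.0976] y [-0.9692  0.2461 -0.0014] xz -0.9999920541613692 q7 1.957 q [ 0.5345  0.7636 -1.0574  1.9368  0.8315  0.9603  1.9573] F [ 0.595  -0.1422 -0.5178] M [-0.037   0.0105 -0.0155] w 0.08503936222415438
to go mm tool [-5.3907 -0.4896  0.4537]
tilt fix tool [ 0.     -0.0037  0.0014] yaw_y 2.8929293560415457
```

>>> {"name": "jog_arm", "arguments": {
  "commands": [
    [-5,0,0,0,0,0],
    [0,0,0,0,0,0],
    [0,0,0,0,0,0]
  ]
}}

```text
clock: 7.6
position: [0.5209, 0.0423, 0.1039]
tool_rot: [-2.467, 1.566, -1.145]
force: [-0.5, -0.2, -0.4]
grip_width: 0.0853
```

>>> {"name": "jog_arm", "arguments": {
  "commands": [
    [0,0,0,0,0,0],
    [0,0,0,0,0,0],
    [0,0,0,0,0,0],
    [0,0,0,0,0,0],
    [0,0,0,0,0,0],
    [0,0,0,0,0,0],
    [0,0,0,0,0,0],
    [0,0,0,0,0,0]
  ],
  "gripper": 255,
  "newtons": 45
}}

```text
clock: 8.4
position: [0.5196, 0.0443, 0.1069]
tool_rot: [-2.575, 1.567, -1.251]
force: [-1.9, -1.1, 2.6]
grip_width: 0.0001
```

```bash
python3 -c "
from h import *
go([.521,.0425,.103])"
```

```text
t 8.4 p [0.5196 0.0443 0.1069] y [-0.9696  0.2448 -0.0023] xz -0.9999910461423885 q7 1.965 q [ 0.5393  0.7505 -1.0702  1.9333  0.8158  0.9723  1.9653] F [-1.882  -1.0746  2.6242] M [-0.236   0.1409 -0.0044] w 7.889131450389213e-05
to go mm tool [ 3.8694 -1.7878 -1.3828]
tilt fix tool [-0.     -0.0036  0.0023] yaw_y 2.8943149884725576
```

The jaws shut fully, so the cap was not between the pads. I'll look before doing anything else.

```bash
python3 -c "
from h import *
a=[]
for n,(x,y) in {'scene':(262,155),'side':(230,200)}.items():
    f=grab_frame(n)[:,:,::-1][y-60:y+60,x-80:x+80];a.append(cv2.resize(f,None,fx=4.5,fy=4.5,interpolation=2))
    cv2.imwrite(f'pics/d_{n}.png',a[-1])
cv2.imwrite('pics/w3.png',grab_frame('wrist')[:,:,::-1])
"
```

```text
(no output)
```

View pics/d_scene.png

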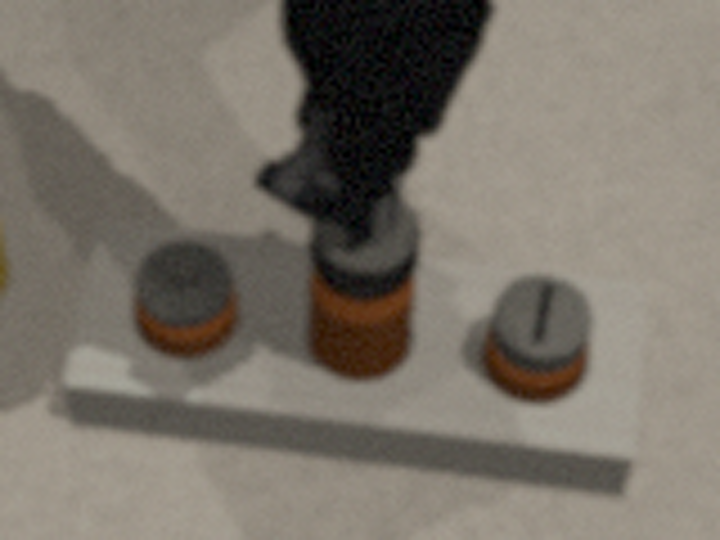

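View pics/d_side.png

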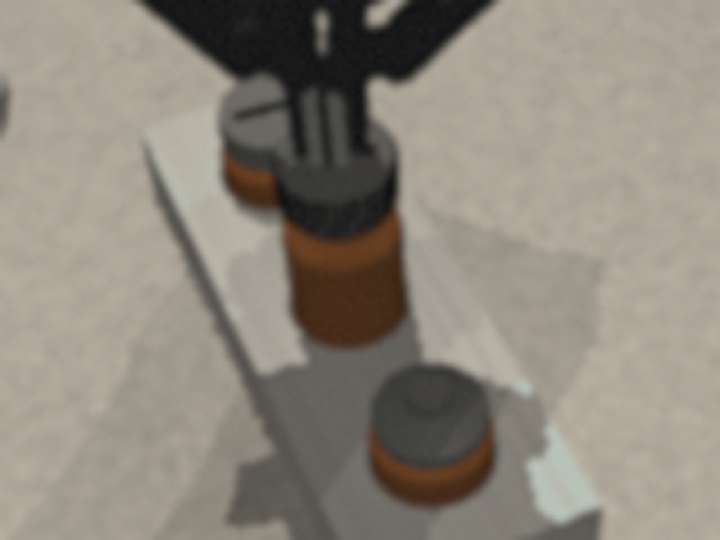

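View pics/w3.png

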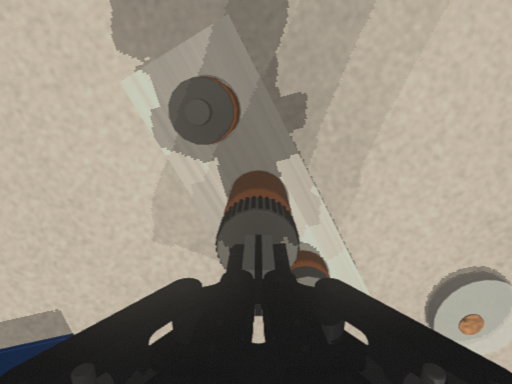

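```bash
python3 -c "
from h import *
print(bot.tip_extent,[a for a in dir(bot) if a[0]!='_'])
print(tri((261,148.3),(222.2,176.7)))
go([.521,.0425,.103])
p,R=st()
for e in (.011,0,-.008,-.015):
  X=p+R@[e,0,0]
  for n in('scene','side'):
    K,Rc,t=P(n);u=K@(Rc@X+t);print(e,X,n,u[:2]/u[2], 'crop',(u[:2]/u[2]-([182,95] if n=='scene' else [150,140]))*4.5)
K,T=P('wrist');Ti=np.linalg.inv(T)
for e in (.011,0,-.008,-.015):
  u=K@(Ti@[e,0,0,1])[:3];print(e,u[:2]/u[2])
"
python3 - <<'E'
import cv2
f=cv2.imread('pics/w3.png')[190:310,190:330];cv2.imwrite('pics/w3c.png',cv2.resize(f,None,fx=5,fy=5,interpolation=2))
E
```

```text
0.011 ['IKError', 'job_done', 'tip_extent']
[0.5202 0.042  0.1101]
t 8.55 p [0.5197 0.0443 0.1067] y [-0.9696  0.2448 -0.0022] xz -0.9999920694836004 q7 1.965 q [ 0.5392  0.7508 -1.0701  1.9332  0.8159  0.9721  1.9653] F [-2.176  -1.0413  4.8203] M [-0.1712  0.358   0.0249] w 0.00013075855460007425
to go mm tool [ 3.7373 -1.7464 -1.4386]
tilt fix tool [-0.     -0.0033  0.0022] yaw_y 2.894244408229275
t 8.55 p [0.5197 0.0443 0.1067] y [-0.9696  0.2448 -0.0022] xz -0.9999920694836004 q7 1.965 q [ 0.5392  0.7508 -1.0701  1.9332  0.8159  0.9721  1.9653] F [-2.176  -1.0413  4.8203] M [-0.1712  0.358   0.0249] w 0.00013075855460007425
0.011 [0.5197 0.0443 0.0957] scene [263.2252 151.6859] crop [365.5133 255.0868]
0.011 [0.5197 0.0443 0.0957] side [225.0218 183.1527] crop [337.5979 194.187 ]
0 [0.5197 0.0443 0.1067] scene [263.4525 148.4094] crop [366.5362 240.3425]
0 [0.5197 0.0443 0.1067] side [224.5473 178.6365] crop [335.4627 173.8642]
-0.008 [0.5196 0.0444 0.1147] scene [263.6208 145.9842] crop [367.2934 229.4287]
-0.008 [0.5196 0.0444 0.1147] side [224.1944 175.2782] crop [333.875  158.7518]
-0.015 [0.5196 0.0444 0.1217] scene [263.7701 143.832 ] crop [367.9653 219.7441]
-0.015 [0.5196 0.0444 0.1217] side [223.8802 172.2871] crop [332.4608 145.292 ]
0.011 [259.2745 232.7953]
0 [259.3536 240.7446]
-0.008 [259.4175 247.1711]
-0.015 [259.4785 253.3109]
```

View pics/w3c.png

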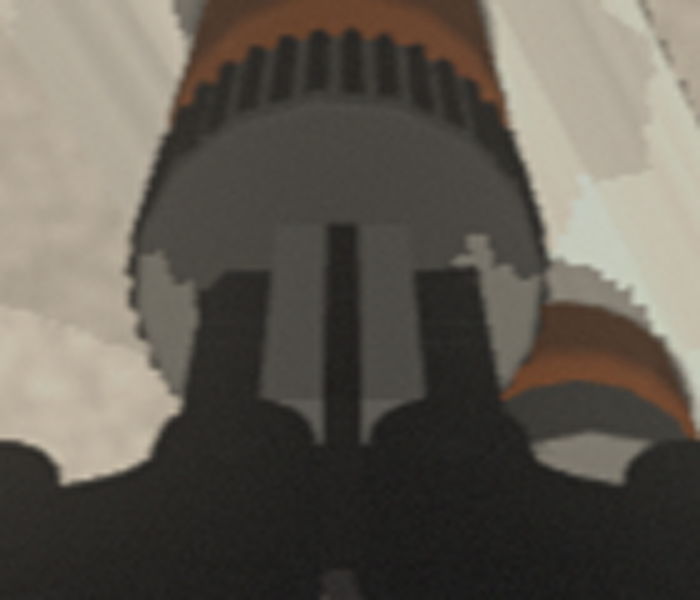

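```bash
python3 -c "
from h import *
K,T=P('wrist');Ti=np.linalg.inv(T)
for z in(-.011,.011):
 for e in (.02,.011,.005,0,-.005,-.01,-.015):
  u=K@(Ti@[e,0,z,1])[:3];print(z,e,u[:2]/u[2], 'px per 10mm',K[0,0]/u[2]*.01)
p,R=st();d=R@T[:3,:3]
for px in((258,208.7),(216.7,241)):
  for z in (.1065,.1115,.1165,.1195):
    dd=d@np.linalg.inv(K)@np.r_[px,1];o=p+R@T[:3,3];print(px,o+dd*(z-o[2])/dd[2])
"

```

```text
-0.011 0.02 [259.2125 210.6308] px per 10mm 16.024752223854563
-0.011 0.011 [259.2715 215.7938] px per 10mm 16.800376750111575
-0.011 0.005 [259.3141 219.5226] px per 10mm 17.3605634157909
-0.011 0 [259.3518 222.8254] px per 10mm 17.85673813172668
-0.011 -0.005 [259.3918 226.3225] px per 10mm 18.382109203737443
-0.011 -0.01 [259.4342 230.0317] px per 10mm 18.9393317462473
-0.011 -0.015 [259.4792 233.9727] px per 10mm 19.531392879069937
0.011 0.02 [259.2202 242.7248] px per 10mm 15.495431179402427
0.011 0.011 [259.2775 249.2089] px per 10mm 16.21950431138833
0.011 0.005 [259.3188 253.8792] px per 10mm 16.741022535239612
0.011 0 [259.3553 258.0068] px per 10mm 17.20194537577625
0.011 -0.005 [259.3938 262.3681] px per 10mm 17.68896754849296
0.011 -0.01 [259.4346 266.9835] px per 10mm 18.204370419563617
0.011 -0.015 [259.4778 271.876 ] px per 10mm 18.750709223214077
t 8.55 p [0.5197 0.0443 0.1067] y [-0.9696  0.2448 -0.0022] xz -0.9999920694836004 q7 1.965 q [ 0.5392  0.7508 -1.0701  1.9332  0.8159  0.9721  1.9653] F [-2.176  -1.0413  4.8203] M [-0.1712  0.358   0.0249] w 0.00013075855460007425
(258, 208.7) [0.5157 0.0255 0.1065]
(258, 208.7) [0.5152 0.0238 0.1115]
(258, 208.7) [0.5148 0.0221 0.1165]
(258, 208.7) [0.5145 0.021  0.1195]
(216.7, 241) [0.5434 0.0386 0.1065]
(216.7, 241) [0.542  0.0365 0.1115]
(216.7, 241) [0.5407 0.0344 0.1165]
(216.7, 241) [0.5399 0.0331 0.1195]
```

Contact height and the wrist image both put the shut fingertips about 12 mm *behind* the reported TCP, whereas tip_extent says 11 mm ahead of it. The pads closed on top of the cap. I'll reopen and go about 24 mm lower, watching the force.

>>> {"name": "jog_arm", "arguments": {
  "commands": [
    [-5,0,0,0,0,0],
    [-5,0,0,0,0,0],
    [0,0,0,0,0,0],
    [0,0,0,0,0,0],
    [0,0,0,0,0,0],
    [0,0,0,0,0,0],
    [0,0,0,0,0,0]
  ],
  "gripper": 0
}}

```text
clock: 9.25
position: [0.5197, 0.0444, 0.1173]
tool_rot: [-2.531, 1.567, -1.208]
force: [-0.3, 0.3, -0.2]
grip_width: 0.0855
```

```bash
python3 -c "
from h import *
go([.521,.0425,.08])"
```

```text
t 9.25 p [0.5197 0.0444 0.1173] y [-0.9695  0.245  -0.002 ] xz -0.999994059992422 q7 1.98 q [ 0.549   0.7373 -1.0843  1.9259  0.7969  0.9877  1.9795] F [-0.344   0.2848 -0.1514] M [ 0.0394 -0.0323  0.0014] w 0.08545144475814782
to go mm tool [37.3401 -1.6462 -1.4249]
tilt fix tool [ 0.     -0.0028  0.002 ] yaw_y 2.8941105713698922
```

>>> {"name": "jog_arm", "arguments": {
  "commands": [
    [7,-1,-1,0,0,0],
    [8,-1,-1,0,0,0],
    [8,0,0,0,0,0],
    [8,0,0,0,0,0],
    [3,0,0,0,0,0],
    [0,0,0,0,0,0],
    [0,0,0,0,0,0]
  ]
}}

```text
clock: 9.95
position: [0.5207, 0.0417, 0.0792]
tool_rot: [-3.085, 1.568, -1.761]
force: [-0.1, -1.0, 0.2]
grip_width: 0.0853
```

```bash
python3 -c "
from h import *
go([.521,.0425,.08])
cv2.imwrite('pics/w4.png',grab_frame('wrist')[:,:,::-1])
f=grab_frame('side')[:,:,::-1][140:260,150:310];cv2.imwrite('pics/d2.png',cv2.resize(f,None,fx=4.5,fy=4.5))"
```

```text
t 9.95 p [0.5207 0.0417 0.0792] y [-0.9696  0.2447 -0.0002] xz -0.999995184169276 q7 1.937 q [ 0.5195  0.7892 -1.0329  1.9457  0.8639  0.9347  1.9369] F [-0.108  -0.9618  0.1962] M [ 0.0282 -0.0099  0.0203] w 0.08531247365424739
to go mm tool [-0.8524 -0.1012  0.8919]
tilt fix tool [-0.     -0.0031  0.0002] yaw_y 2.8944117977606045
```

View pics/w4.png

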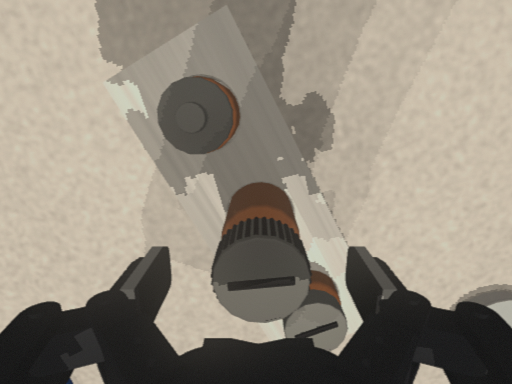

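View pics/d2.png

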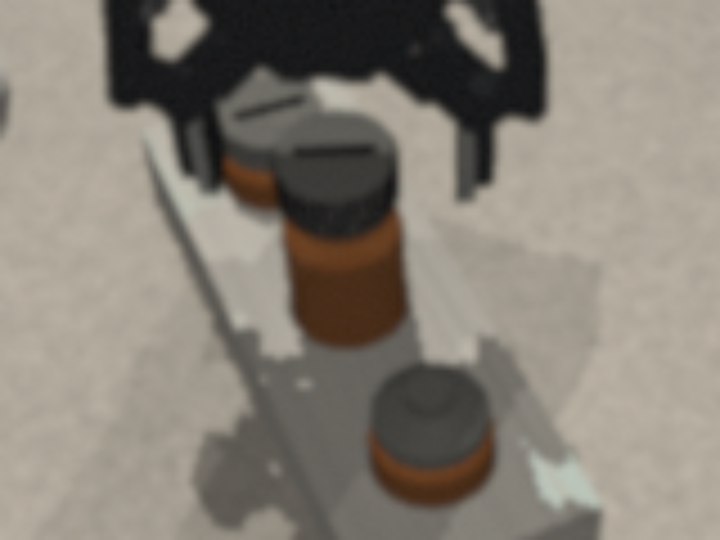

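The side view now shows the fingertips, at (205,190) and (470,200) in the crop, level with the ribbed side of the cap, and the cap is centred between them. I'm closing the gripper.

>>> {"name": "jog_arm", "arguments": {
  "commands": [
    [0,0,0,0,0,0],
    [0,0,0,0,0,0],
    [0,0,0,0,0,0],
    [0,0,0,0,0,0],
    [0,0,0,0,0,0],
    [0,0,0,0,0,0]
  ],
  "gripper": 255,
  "newtons": 45
}}

```text
clock: 10.65
position: [0.5197, 0.0419, 0.0808]
tool_rot: [3.111, 1.567, -1.848]
force: [-1.1, 0.0, 2.2]
grip_width: 0.0427
```

```bash
python3 -c "
from h import *
go([.521,.0425,.08])
f=grab_frame('side')[:,:,::-1][140:260,150:310];cv2.imwrite('pics/d3.png',cv2.resize(f,None,fx=4.5,fy=4.5))"
```

```text
t 10.65 p [0.5197 0.0419 0.0808] y [-0.9697  0.2443  0.0001] xz -0.9999909751841629 q7 1.937 q [ 0.5201  0.786  -1.0353  1.9468  0.8609  0.9371  1.9372] F [-1.1018  0.0448  2.191 ] M [-0.139  -0.0178 -0.0157] w 0.04268019228977052
to go mm tool [ 0.7797 -1.1536  0.8673]
tilt fix tool [-0.     -0.0042 -0.0001] yaw_y 2.894744699395208
```

View pics/d3.png

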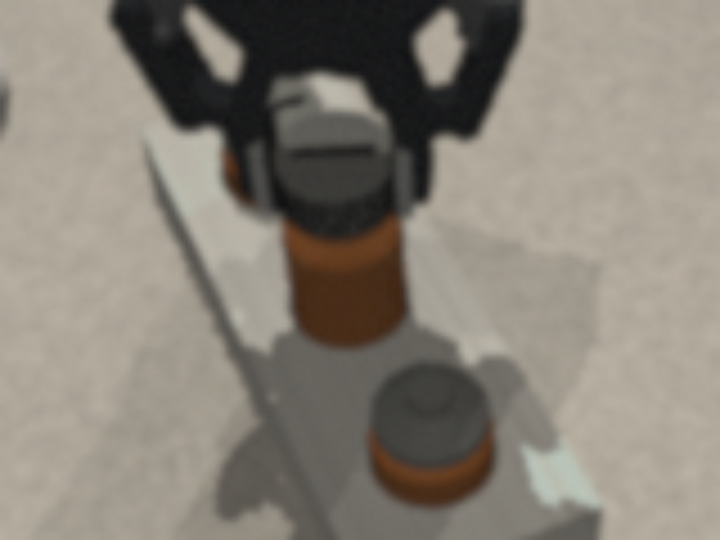

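Gripped: the opening is 42.7 mm on the 44 mm cap. I'll try a short turn first.

>>> {"name": "jog_arm", "arguments": {
  "commands": [
    [0.1,0,0,0.08,0,0],
    [0.1,0,0,0.1,0,0],
    [0.1,0,0,0.1,0,0],
    [0.1,0,0,0.1,0,0],
    [0.1,0,0,0.1,0,0]
  ]
}}

```text
clock: 11.2
position: [0.519, 0.0422, 0.0804]
tool_rot: [-2.94, 1.567, -2.112]
force: [-1.6, 0.4, 1.8]
grip_width: 0.0428
```

```bash
python3 -c "
from h import *
go([.5205,.042,.08])
f=grab_frame('side')[:,:,::-1][140:260,150:310];cv2.imwrite('pics/d4.png',cv2.resize(f,None,fx=4.5,fy=4.5))"
```

```text
t 11.2 p [0.519  0.0422 0.0804] y [-0.7369  0.676  -0.0008] xz -0.9999923222720967 q7 1.502 q [ 0.4616  0.7361 -0.9333  1.9505  0.7854  0.8726  1.5019] F [-1.6499  0.3502  1.7958] M [-0.0074  0.3249  0.1346] w 0.04284386899814161
to go mm tool [ 0.3771 -1.2211  0.8497]
tilt fix tool [ 0.     -0.0038  0.0008] yaw_y 2.3992534344166074
```

View pics/d4.png

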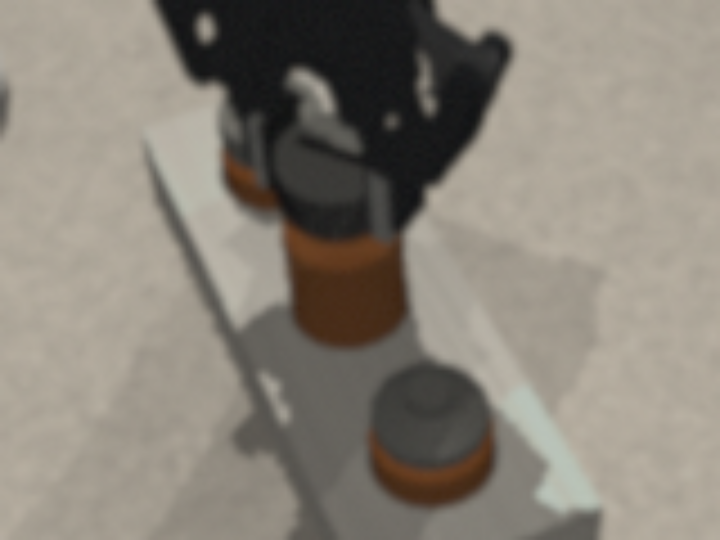

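>>> {"name": "jog_arm", "arguments": {
  "commands": [
    [0.1,0,0,0.12,0,0],
    [0.1,0,0,0.12,0,0],
    [0.1,0,0,0.12,0,0],
    [0.1,0,0,0.12,0,0],
    [0.1,0,0,0.12,0,0],
    [0.1,0,0,0.12,0,0],
    [0.1,0,0,0.12,0,0],
    [0.1,0,0,0.12,0,0],
    [0.1,0,0,0.12,0,0],
    [0.1,0,0,0.12,0,0],
    [0.1,0,0,0.12,0,0],
    [0.1,0,0,0.12,0,0],
    [0.1,0,0,0.12,0,0],
    [0.1,0,0,0.12,0,0]
  ]
}}

```text
clock: 12.65
position: [0.5189, 0.0444, 0.0789]
tool_rot: [-1.829, 1.569, -2.719]
force: [0.5, 0.5, -0.8]
grip_width: 0.0425
```

```bash
python3 -c "
from h import *
go([.5205,.042,.078])"
```

```text
t 12.65 p [0.5189 0.0444 0.0789] y [ 0.7766  0.63   -0.0019] xz -0.9999980230435173 q7 0.054 q [ 0.1883  0.609  -0.5261  1.9645  0.4679  0.6915  0.0535] F [ 0.5367  0.4578 -0.7795] M [0.0072 0.0249 0.0853] w 0.04247148509680798
to go mm tool [ 0.8518 -0.2874  2.8752]
tilt fix tool [-0.     -0.0005  0.0019] yaw_y 0.6815659782484451
```

>>> {"name": "jog_arm", "arguments": {
  "commands": [
    [0.1,0,0.4,0.12,0,0],
    [0.1,0,0.4,0.12,0,0],
    [0.1,0,0.2,0.12,0,0],
    [0.1,0,0,0.12,0,0],
    [0.1,0,0,0.12,0,0],
    [0.1,0,0,0.12,0,0],
    [0.1,0,0,0.12,0,0],
    [0.1,0,0,0.12,0,0],
    [0.1,0,0,0.12,0,0],
    [0.1,0,0,0.12,0,0],
    [0.1,0,0,0.12,0,0],
    [0.1,0,0,0.12,0,0],
    [0.1,0,0,0.12,0,0],
    [0.1,0,0,0.12,0,0],
    [0.1,0,0,0.12,0,0],
    [0.1,0,0,0.12,0,0],
    [0.1,0,0,0.1,0,0],
    [0,0,0,0,0,0]
  ]
}}

```text
clock: 14.45
position: [0.5213, 0.0438, 0.0767]
tool_rot: [0.861, 1.569, -2.09]
force: [-0.4, -1.5, 2.4]
grip_width: 0.0429
```

```bash
python3 -c "
from h import *
go([.5205,.042,.077])
f=grab_frame('side')[:,:,::-1][140:260,150:310];cv2.imwrite('pics/d5.png',cv2.resize(f,None,fx=4.5,fy=4.5))"
```

```text
t 14.45 p [0.5213 0.0438 0.0767] y [ 0.1889 -0.982   0.0011] xz -0.9999989599716433 q7 -1.558 q [-0.2158  0.5698  0.0242  1.9821 -0.0215  0.5909 -1.5583] F [-0.4493 -1.5099  2.3985] M [-0.2421  0.0917 -0.0601] w 0.04286642384484683
to go mm tool [-0.3188  1.6128  1.0856]
tilt fix tool [ 0.      0.0009 -0.0011] yaw_y -1.3807405464326923
```

View pics/d5.png

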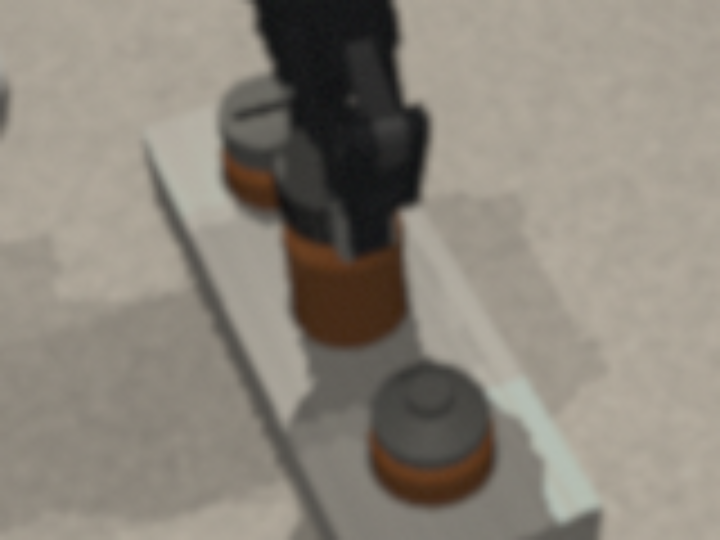

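Turned 4.28 rad in the first stroke with low forces. Now I'll release, lift, wind back and regrip.

>>> {"name": "jog_arm", "arguments": {
  "commands": [
    [0,0,0,0,0,0],
    [0,0,0,0,0,0],
    [0,0,0,0,0,0],
    [0,0,0,0,0,0],
    [0,0,0,0,0,0],
    [-10,0,0,0,0,0],
    [-15,0,0,0,0,0],
    [-12,0,0,0,0,0],
    [0,0,0,0,0,0]
  ],
  "gripper": 0
}}

```text
clock: 15.4
position: [0.5211, 0.0443, 0.1163]
tool_rot: [0.027, 1.569, -2.91]
force: [-0.7, 0.1, 0.0]
grip_width: 0.0855
```

```bash
python3 -c "
from h import *
go([.5205,.042,.077])
f=grab_frame('side')[:,:,::-1][140:260,150:310];cv2.imwrite('pics/d6.png',cv2.resize(f,None,fx=4.5,fy=4.5))"
```

```text
t 15.4 p [0.5211 0.0443 0.1163] y [ 0.2035 -0.9791  0.    ] xz -0.9999987325989589 q7 -1.547 q [-0.2157  0.5044  0.0233  1.9593 -0.0179  0.6797 -1.5471] F [-0.6853  0.1244  0.0072] M [-0.0288  0.0206  0.0147] w 0.08546258203924731
to go mm tool [39.2696  2.1389  0.9494]
tilt fix tool [ 0.      0.0016 -0.    ] yaw_y -1.3658147220236698
```

View pics/d6.png

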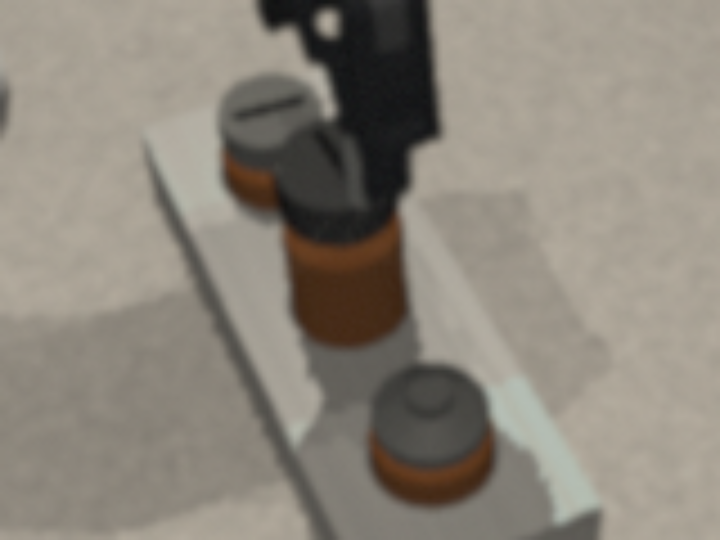

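>>> {"name": "jog_arm", "arguments": {
  "commands": [
    [0,1,0,-0.12,0,0],
    [0,1,0,-0.12,0,0],
    [0,0,0,-0.12,0,0],
    [0,0,0,-0.12,0,0],
    [0,0,0,-0.12,0,0],
    [0,0,0,-0.12,0,0],
    [0,0,0,-0.12,0,0],
    [0,0,0,-0.12,0,0],
    [0,0,0,-0.12,0,0],
    [0,0,0,-0.12,0,0],
    [0,0,0,-0.12,0,0],
    [0,0,0,-0.12,0,0],
    [0,0,0,-0.12,0,0],
    [0,0,0,-0.12,0,0],
    [0,0,0,-0.12,0,0],
    [0,0,0,-0.12,0,0],
    [0,0,0,-0.12,0,0],
    [0,0,0,-0.12,0,0],
    [0,0,0,0,0,0],
    [0,0,0,0,0,0]
  ]
}}

```text
clock: 17.45
position: [0.5167, 0.0428, 0.1074]
tool_rot: [-2.616, 1.558, 2.979]
force: [0.3, -0.5, -1.1]
grip_width: 0.0853
```

```bash
python3 -c "
from h import *
go([.5205,.0425,.075])"
```

```text
t 17.45 p [0.5167 0.0428 0.1074] y [ 0.6352  0.7723 -0.0064] xz -0.9999190118548857 q7 0.293 q [ 0.2263  0.5703 -0.5688  1.9442  0.4271  0.7609  0.2932] F [ 0.2562 -0.4946 -1.079 ] M [-0.0427 -0.0328  0.022 ] w 0.08530303871728605
to go mm tool [32.3513  2.4405  3.4974]
tilt fix tool [ 0.     -0.011   0.0064] yaw_y 0.8825512553118117
```

>>> {"name": "jog_arm", "arguments": {
  "commands": [
    [6,1,2,0,-0.01,0.006],
    [8,1,1,0,0,0],
    [8,0,0,0,0,0],
    [6,0,0,0,0,0],
    [0,0,0,0,0,0],
    [0,0,0,0,0,0]
  ]
}}

```text
clock: 18.05
position: [0.5199, 0.0427, 0.0759]
tool_rot: [-2.379, 1.569, -3.074]
force: [-0.3, 0.1, 0.1]
grip_width: 0.0855
```

```bash
python3 -c "
from h import *
go([.5205,.0425,.0755])"
```

```text
t 18.05 p [0.5199 0.0427 0.0759] y [ 0.6406  0.7679 -0.0009] xz -0.9999991493708993 q7 0.243 q [ 0.1944  0.6158 -0.5298  1.9642  0.4773  0.6879  0.2435] F [-0.2792  0.0914  0.1412] M [ 0.031  -0.0303 -0.047 ] w 0.08546332536488342
to go mm tool [0.377  0.2141 0.5966]
tilt fix tool [-0.     -0.0009  0.0009] yaw_y 0.8755292293995028
```

>>> {"name": "jog_arm", "arguments": {
  "commands": [
    [0,0,0,0,0,0],
    [0,0,0,0,0,0],
    [0,0,0,0,0,0],
    [0,0,0,0,0,0],
    [0,0,0,0,0,0],
    [0,0,0,0,0,0]
  ],
  "gripper": 255
}}

```text
clock: 18.65
position: [0.5204, 0.043, 0.0768]
tool_rot: [2.116, 1.571, 1.42]
force: [0.2, 0.5, -1.3]
grip_width: 0.0426
```

```bash
python3 -c "
from h import *
go([.5205,.0425,.0755])"
```

```text
t 18.65 p [0.5204 0.043  0.0768] y [0.6408 0.7677 0.0002] xz -0.9999999593951024 q7 0.244 q [ 0.1948  0.6144 -0.5306  1.9637  0.4766  0.6884  0.2436] F [ 0.1809  0.4816 -1.2782] M [ 0.1339  0.0311 -0.0076] w 0.04262400458622856
to go mm tool [ 1.2969 -0.2764  0.4212]
tilt fix tool [ 0.     -0.0001 -0.0002] yaw_y 0.8752577066329956
```

>>> {"name": "jog_arm", "arguments": {
  "commands": [
    [0.1,0,0,0.1,0,0],
    [0.1,0,0,0.12,0,0],
    [0.1,0,0,0.12,0,0],
    [0.1,0,0,0.12,0,0],
    [0.1,0,0,0.12,0,0],
    [0.1,0,0,0.12,0,0],
    [0.1,0,0,0.12,0,0],
    [0.1,0,0,0.12,0,0]
  ]
}}

```text
clock: 19.45
position: [0.5198, 0.0428, 0.0758]
tool_rot: [-2.191, 1.57, 2.422]
force: [-1.3, 0.4, 0.2]
grip_width: 0.0426
```

```bash
python3 -c "
from h import *
go([.5205,.0425,.0755])"
```

```text
t 19.45 p [0.5198 0.0428 0.0758] y [ 0.9951 -0.0992 -0.0009] xz -0.9999993244804302 q7 -0.533 q [ 0.0103  0.5784 -0.2764  1.9745  0.2571  0.6227 -0.5328] F [-1.3044  0.4246  0.2435] M [0.1981 0.2349 0.0578] w 0.04264270514966503
to go mm tool [0.3184 0.7093 0.2078]
tilt fix tool [ 0.     -0.0007  0.0009] yaw_y -0.09940543576934917
```

>>> {"name": "jog_arm", "arguments": {
  "commands": [
    [0.1,0,0,0.08,0,0],
    [0.1,0,0,0.08,0,0],
    [0.1,0,0,0.08,0,0],
    [0.1,0,0,0.08,0,0]
  ]
}}

```text
clock: 19.85
position: [0.5196, 0.0428, 0.0754]
tool_rot: [-1.523, 1.57, 2.755]
force: [-1.5, 0.5, 0.8]
grip_width: 0.0426
```

```bash
python3 -c "
from h import *
go([.5205,.0425,.0755])"
```

```text
t 19.85 p [0.5196 0.0428 0.0754] y [ 0.9071 -0.4208 -0.0012] xz -0.9999992613186768 q7 -0.793 q [-0.0569  0.5724 -0.1863  1.9785  0.1756  0.6068 -0.7932] F [-1.5062  0.4809  0.8266] M [0.1646 0.1727 0.0304] w 0.04258853208072715
to go mm tool [-0.0576  0.9632 -0.085 ]
tilt fix tool [0.     0.0001 0.0012] yaw_y -0.4343739271361718
```

>>> {"name": "jog_arm", "arguments": {
  "commands": [
    [0.1,0,0,0.08,0,0],
    [0.1,0,0,0.08,0,0],
    [0.1,0,0,0.08,0,0]
  ]
}}

```text
clock: 20.15
position: [0.5195, 0.0429, 0.0752]
tool_rot: [-1.264, 1.569, 2.765]
force: [-0.8, -0.3, 0.4]
grip_width: 0.0429
```

```bash
python3 -c "
from h import *
go([.5205,.0425,.0755])"
```

```text
t 20.15 p [0.5195 0.0429 0.0752] y [ 0.7749 -0.6321 -0.0013] xz -0.9999990495695832 q7 -0.985 q [-0.1073  0.5701 -0.1189  1.9814  0.1127  0.5974 -0.9851] F [-0.8443 -0.2706  0.3995] M [0.1807 0.1779 0.0639] w 0.04286164662941969
to go mm tool [-0.3076  1.0694 -0.2998]
tilt fix tool [-0.      0.0004  0.0013] yaw_y -0.6842506695957735
```

>>> {"name": "jog_arm", "arguments": {
  "commands": [
    [0.1,0,0,0.08,0,0],
    [0.1,0,0,0.08,0,0],
    [0,0,0,0.08,0,0]
  ]
}}

```text
clock: 20.45
position: [0.5193, 0.043, 0.0751]
tool_rot: [-0.634, 1.569, -3.136]
force: [-0.5, -0.4, 1.8]
grip_width: 0.0427
```

```bash
python3 -c "
from h import *
go([.5205,.0425,.0755])"
```

```text
t 20.45 p [0.5193 0.043  0.0751] y [ 0.5968 -0.8024 -0.0008] xz -0.9999990541765329 q7 -1.174 q [-0.158   0.5693 -0.0514  1.9845  0.0493  0.5904 -1.1737] F [-0.5277 -0.4474  1.8064] M [-0.1699  0.1821  1.0808] w 0.0427352119399963
to go mm tool [-0.4259  1.1247 -0.6347]
tilt fix tool [-0.      0.0011  0.0008] yaw_y -0.931319564413043
```

>>> {"name": "jog_arm", "arguments": {
  "commands": [
    [0,0,0,0.06,0,0],
    [0,0,0,0.06,0,0]
  ]
}}

```text
clock: 20.65
position: [0.5193, 0.0431, 0.0751]
tool_rot: [0.028, 1.569, -2.597]
force: [11.6, 6.6, -0.3]
grip_width: 0.0431
```

```bash
python3 -c "
from h import *
go([.5205,.0425,.0755])"
```

```text
t 20.65 p [0.5193 0.0431 0.0751] y [ 0.4943 -0.8693  0.    ] xz -0.9999990032246762 q7 -1.267 q [-0.184   0.5694 -0.0173  1.9858  0.0177  0.5879 -1.267 ] F [11.6283  6.5516 -0.3109] M [ 1.6881 -2.9994  1.2247] w 0.04308635106014949
to go mm tool [-0.3696  1.0711 -0.7141]
tilt fix tool [ 0.      0.0014 -0.    ] yaw_y -1.0537670773082746
```

Mz jumped from 0.06 to 1.2 N m at about 6.1 rad of total turn, which is the hard stop. I'll relax, release and lift.

>>> {"name": "jog_arm", "arguments": {
  "commands": [
    [0,0,0,0,0,0],
    [0,0,0,0,0,0]
  ]
}}

```text
clock: 20.85
position: [0.5197, 0.0433, 0.0752]
tool_rot: [0.762, 1.569, -1.859]
force: [0.6, 0.0, -1.7]
grip_width: 0.0426
```

>>> {"name": "jog_arm", "arguments": {
  "commands": [
    [0,0,0,0,0,0],
    [0,0,0,0,0,0],
    [0,0,0,0,0,0],
    [0,0,0,0,0,0],
    [0,0,0,0,0,0],
    [0,0,0,0,0,0],
    [-10,0,0,0,0,0],
    [-20,0,0,0,0,0],
    [-25,0,0,0,0,0],
    [-25,0,0,0,0,0],
    [-20,0,0,0,0,0],
    [-10,0,0,0,0,0],
    [0,0,0,0,0,0],
    [0,0,0,0,0,0]
  ],
  "gripper": 0
}}

```text
clock: 22.25
position: [0.5187, 0.0428, 0.1922]
tool_rot: [-0.09, 1.569, -2.711]
force: [-0.8, 0.2, -0.7]
grip_width: 0.0854
```

```bash
python3 -c "
from h import *
go([.5205,.0425,.0755])
o=[]
for n,(x,y) in {'scene':(262,155),'side':(230,200)}.items():
    f=grab_frame(n)[:,:,::-1];cv2.imwrite(f'pics/full_{n}.png',f)
    for nm in ('cap_grip','short_a_mid','short_b_mid'): print(n,nm,[(np.round(d['location'],1).tolist(),round(d['p'],2)) for d in nets.pinpoint(n,nm)])
    o.append(cv2.resize(f[y-50:y+60,x-60:x+60],None,fx=3.3,fy=3.3,interpolation=2))
cv2.imwrite('pics/e.png',np.hstack(o))
cv2.imwrite('pics/w5.png',grab_frame('wrist')[:,:,::-1])
"
```

```text
t 22.25 p [0.5187 0.0428 0.1922] y [ 0.4974 -0.8675 -0.0002] xz -0.9999984116417271 q7 -1.254 q [-0.1851  0.39   -0.0147  1.9003  0.008   0.8531 -1.2542] F [-0.8223  0.1891 -0.7046] M [-0.0292 -0.0142 -0.0281] w 0.08538735131725217
to go mm tool [116.7318   1.1599  -1.6404]
tilt fix tool [0.     0.0018 0.0002] yaw_y -1.0501903255732843
scene cap_grip [([264.7, 147.5], 0.59)]
scene short_a_mid [([298.2, 176.0], 0.56), ([266.3, 149.0], 0.33)]
scene short_b_mid [([173.9, 149.2], 0.72), ([220.1, 162.7], 0.58), ([299.8, 176.8], 0.19)]
side cap_grip [([225.7, 181.8], 0.57)]
side short_a_mid [([211.5, 175.6], 0.73)]
side short_b_mid [([261.0, 308.5], 0.71), ([247.7, 241.1], 0.65)]
```

View pics/e.png

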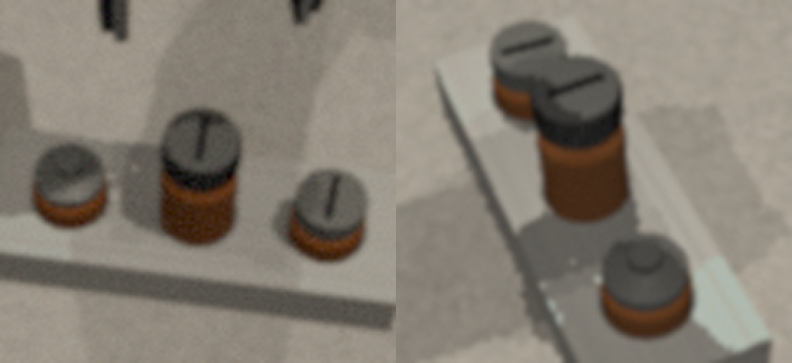

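View pics/w5.png

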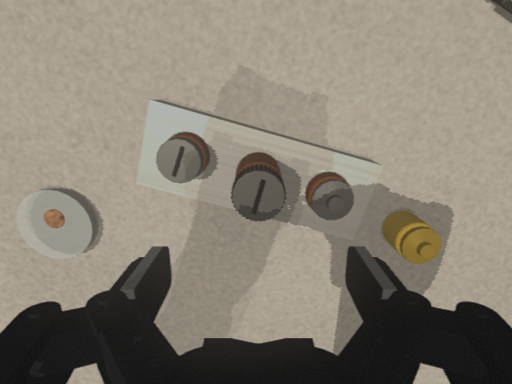

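```bash
python3 -c "
from h import *
K,T=P('wrist')
def ang(p,yaw,a,b,z):
  y=np.array([np.cos(yaw),np.sin(yaw),0]);x=np.array([0,0,-1.]);R=np.c_[x,y,np.cross(x,y)]
  q=[]
  for px in(a,b):
    d=R@T[:3,:3]@np.linalg.inv(K)@np.r_[px,1];o=np.array(p)+R@T[:3,3];q.append(o+d*(z-o[2])/d[2])
  v=q[1]-q[0];print(q,np.linalg.norm(v));return np.arctan2(v[1],v[0])
a0=ang([.5206,.0425,.1474],2.893,(238,224),(283,221.5),.119)
a1=ang([.5187,.0428,.1922],-1.050,(254.5,213),(263.5,181),.114)
print(a0,a1,'cw turn mod pi',(a0-a1)%np.pi,(a0-a1)%np.pi+np.pi)
"
```

```text
[array([0.5331, 0.0418, 0.119 ]), array([0.5038, 0.0474, 0.119 ])] 0.02986298618938222
[array([0.5063, 0.0379, 0.114 ]), array([0.5338, 0.0452, 0.114 ])] 0.028459652364183404
2.95105478437883 0.2580868455764037 cw turn mod pi 2.6929679388024264 5.8345605923922195
```

```bash
python3 -c "
from h import *
st();print(bot.job_done())"
```

```text
t 22.7 p [0.5187 0.0428 0.1922] y [ 0.4974 -0.8675 -0.0003] xz -0.9999976157024889 q7 -1.254 q [-0.1851  0.3903 -0.0147  1.8999  0.0079  0.8536 -1.2541] F [0.1468 0.5168 0.7265] M [ 0.058  -0.0065  0.0381] w 0.08510184894349002
the job is handed in; nothing more can be done
None
```

I screwed the tall jar's cap (middle hole) down to its hard stop in two clockwise grips, about 4.3 rad and then about 1.6 rad, and handed the job in at 22.7 s. The handover gave no verdict.

**Stop reached:** the turning moment jumped from about 0.06 to 1.1–1.2 N m at the end. The bar on the cap shows it turned about 5.83 rad. The gripper kept turning about 0.3 rad beyond that (to about 6.1–6.2 rad), which I put down to slipping at the stop. If so, the cap started at about 0.47 rad, within the stated 0 to 0.8. I did not measure the final cap height or try a second twist to confirm.

**Short jars:** both look upright and in place in the last pictures. The network's points for them moved by at most about 4 pixels, roughly its usual noise.

**At hand-in:** the gripper was open and well above the jars, and the force reading was about zero.

**Disagreement:** the first grasp missed and closed on top of the cap with about 5 N. The fingertips sat about 12 mm behind the reported TCP when shut, whereas `bot.tip_extent` puts them 11 mm ahead. I went about 24 mm lower, and the second attempt gripped the cap.

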